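# Snap the clay roller home in its spring clips

## Task

Pick up the wooden clay roller lying on the bench and put it away on the leaning tool rack: press it square to the sloping board, past the sprung jaws of both steel clips, until it snaps fully home over its painted shadow, centred between the clips. Let go of it there, and leave the cups and the roll of tape where they stand.

Things in the scene. Friction and masses are not known exactly. Their poses are not given: they have to be found in the camera images.
- roller_center (a point): Small loose wooden clay roller, 0.11-0.18 kg, lying on the bench: barrel 44 mm diameter, 140 mm long, dark ring near each end; a 24 mm thick, 30 mm long handle at each end; 200 mm overall. Point: middle of its axis (22 mm above the bench at the start). Its y axis runs along the roller, which is alike all round and end for end.
- clip_seat (a point): Point where the middle of the roller's axis lies when fully seated in both spring clips of the tool rack. z: square out of the sloping board (35 degrees from vertical, leaning to the robot); y: level, along the seated roller; x: up the slope. Board face at z = -26 mm. Clips 16 mm wide at y = +50 and -50 mm, free board between them for fingers (y -40 to 40, x -75 to 75 mm).
- rack_board: The rack's light wooden board, screwed down on plywood cheeks, 230 mm wide (y), 215 mm up the slope (x -90 to +125 mm), with the roller's dark painted shadow. Origin on its face midway between the clips, z square out of it. At x = 78 mm and beyond lies a red rib on two pins 13 mm high.
- jaw_left_upper (a joint): Up-slope sprung steel jaw of the clip at y = +50 mm of clip_seat. Rad: 0 relaxed, more as it springs outward; 0.03 with the roller seated, about 0.17 as the barrel passes. Lips stand 14 mm above clip_seat, flared ends 26 mm, lips 32 mm apart at rest: a barrel laid on them has its axis about 30 mm above clip_seat.
- jaw_left_lower (a joint): Down-slope jaw of that clip. Rad: 0 relaxed, more as it springs outward; 0.03 with the roller seated, about 0.17 as the barrel passes. Pressing the barrel along -z past all four jaws takes about 10 to 16 N in all, and the jaws pull it home over the last 5 mm.
- jaw_right_upper (a joint): Up-slope sprung steel jaw of the clip at y = -50 mm of clip_seat. Rad: 0 relaxed, more as it springs outward; 0.03 with the roller seated, about 0.17 as the barrel passes.
- jaw_right_lower (a joint): Down-slope jaw of that clip. Rad: 0 relaxed, more as it springs outward; 0.03 with the roller seated, about 0.17 as the barrel passes.
- bisque_cup: Bystander: small pinkish handleless cup, 68 mm in diameter, 62 mm high, beyond the roller's place. Origin under its foot.
- black_cup: Bystander: black footed cup, 112 mm in diameter, 80 mm high, to the left, in front of the rack. Origin under its foot.
- tape: Bystander: roll of masking tape lying flat, 96 mm in diameter, 25 mm high, to the right of the roller. Origin under its centre.

How it is judged:
On the way:
1. the clip jaws are sprung apart by the roller (some jaw opened beyond 0.09 rad) (value of joint any of jaw_left_upper, jaw_left_lower, jaw_right_upper, jaw_right_lower above 0.09 rad).
At the end, for the whole second after the job is handed in: The roller is at rest and released in both clips: its middle within 4 mm of clip_seat across the clips and in depth and within 12 mm along its axis, and its axis within 4 degrees (0.07 rad) of parallel to clip_seat's y axis (z of roller_center in the frame of clip_seat between -0.004 and 0.004 m and x of roller_center in the frame of clip_seat between -0.004 and 0.004 m and y of roller_center in the frame of clip_seat between -0.012 and 0.012 m and angle between the y axis of roller_center and the y axis of clip_seat, either way round below 0.07 rad and linear speed of roller below 0.01 m/s); the robot touches nothing.
It fails at once if a bystander is shifted more than 30 mm or the black or pink cup is tipped (distance of any of bisque_cup, black_cup, tape from where it was at the start of the episode above 0.03 m or angle between any of bisque_cup, black_cup's own z axis and vertical above 0.4 rad).
It also fails if it takes over 42 s, if anything falls off the work surface, if the arm or the gripper's body presses on something with over 40 N, if the wrist force passes 120 N, or if a joint passes its speed limit or range.

## Robot

A 6-joint arm with a two-finger parallel gripper is mounted at the origin on the work surface; the furniture and walls round the work are solid. World frame = base frame: x ahead of the robot, y to its left, z up, the work surface at z = 0. Lengths are in m, angles in rad, forces in N, time in s.
With the tool pointing down it reaches from about 0.35 to 0.95 m from the base axis. Payload 17.4 kg.
Tool frame: the origin (TCP) lies on the mounting face of the last link; the fingertips stand 186 mm ahead of it and the grasp point (between the pads) lies ahead of it (manip.grip_point_offset is the z of the grasp point in the tool frame, in m); z points along the fingers, y is the direction in which the jaws open and shut (so a half turn about z gives the same grasp; the last joint's range is limited). The gripper opens to 93 mm and grips with 3 to 60 N. Pads are 15 mm wide; open, the fingers measure 128 mm over their backs; the gripper's body (75 mm by 188 mm) begins 65 mm behind the grasp point.
Start: joints at [1.123, 0.116, 1.442, -0, 1.584, -0.038], TCP at [0.269, 0.619, 0.405] pointing down, gripper open.
Joint ranges: [-2.83, 2.83], [-0.83, 2.19], [0.07, 2.5], [-1.14, 4.28], [0.01, 3], [-2.97, 2.97]. Speed limits (rad/s): [1.89, 1.89, 2.22, 3.14, 3.14, 3.14].

## Interface

Orientations are given as a rotation vector (axis times angle).
In Python, from rig import telemetry, imaging, job, models, manip gives the robot as it stands. The module is installed in compiled form; this text tells all that it offers.
- The arm moves only by the tool play_rows, never from a script. Its argument "plan" is text: rows parted by semicolons, each of 6 numbers parted by spaces: the shift along the tool's x, y, z in m, then the turn, a rotation vector about the tool's x, y, z in degrees. In form: x y z rx ry rz; .... A call has 1 to 20 rows; each row is the pose to reach, as a shift and turn from the pose commanded when the call began, along the tool's axes at that moment; what a row does not reach only later rows make up. A row lasts 1/12 s, in which the tool goes at most 41.7 mm and 7.16 degrees, less where a joint would pass 70% of its speed; a pose out of reach is approached as far as the arm can. A call with a gripper value outside its range is refused whole. "claw" is the finger opening in m, from 0 to 0.093, set as the call begins (left out, the last holds). The fingers move at their own pace and stop on an object; "grip_force" is the grip in N (left out, the last holds). Time passes only in rows, so rows that repeat a pose let the fingers close. It gives the time, the measured TCP pose, the force and the opening at its end, in the units of the state.
- telemetry.get_obs(): the state, without advancing time (a new reading comes with each control period).
- imaging.grab_frame(name): name is "scene" or "top" or "wrist"; returns the picture (420x560x3 uint8, red, green, blue); there is no depth.
- imaging.get_calibration(name): a dict with "fx", "fy", "cx", "cy" (pixels), "origin" and "rotation" of the camera in the world; the wrist camera has in their place "hand_eye" (4x4, takes a point from camera to tool coordinates, whose origin is the TCP and whose axes are the flange's). Camera axes: x right, y up, looking along -z (the intrinsics and any distortion apply to the point x, -y, -z); pixel columns grow to the right and rows downward; lengths in m; the calibration is good to about 2 mm. A picture is of the moment at which its call begins: read the wrist's pose just before it. get_calibration takes no time and is no camera call.
- job.finish_job(): hands the job in, once; it reports no verdict.
Trained networks look in the newest picture that a camera, given by its name, has taken for a name from the list of things; names that differ only in an ending like _2 or _b are one class to them, and where a whole thing is asked for, a point or a joint stands for the part that bears it (a point fixed in the world has none). Each returns a list of dicts, best first, with "p" (0 to 1); they miss things now and then, are a little off and sometimes report something else, mostly with a low value. They report only what shows in the picture. A call takes as long as a camera call.
- models.search_frame(thing, camera): "position" ([x, y, z] in m, in world coordinates, good to about 4 mm: the middle of the surface that is visible of it).
The state is a dict: "time_s": time; "joint_positions": joint angles; "qvel": joint speeds; "tau": joint torques, N m; "eef_pos": TCP position; "ee_rot": TCP orientation; "force": force on the tool from outside, world axes, zero at the start; "moment": the same for the moment, N m; "opening": finger opening in m.
Only numpy, scipy, OpenCV 4.12 (cv2) and the standard library are available. Lean on these libraries where they do the work, as an engineer would, in place of code of your own. Each camera call takes 0.05 s, during which the arm holds its last target.

## Working session

There is one attempt and no reset: what is moved stays moved. The work goes in short steps, Python scripts to look and compute and a tool call to move; the robot and the scene stay as the last step left them, time stands still between calls to the robot, and variables do not carry over. Pictures are saved under pics/ and viewed, and the job is handed in when it is done.

Besides the shell and the picture viewer there is one more tool, called after "Call:" as name(argument=value, ...) on one line, values as JSON. play_rows: Moves the arm, as the interface text tells. Its arguments: {"type":"object","properties":{"plan":{"type":"string"},"claw":{"type":"number"},"grip_force":{"type":"number"}},"required":["plan"]}

```bash
mkdir -p pics; python3 - <<'E'
from rig import telemetry, imaging, job, models, manip
import cv2
print(telemetry.get_obs(), manip.grip_point_offset)
for c in ["scene","top"]:
    im=imaging.grab_frame(c); cv2.imwrite(f"pics/a_{c}.png",im[:,:,::-1]); k=imaging.get_calibration(c); print(c,k)
    for t in ["roller_center","clip_seat","rack_board","jaw_left_upper","jaw_right_upper","bisque_cup","black_cup","tape"]:
        print(c,t,models.search_frame(t,c)[:2])
print(imaging.get_calibration("wrist"))
E
```

```text
{'time_s': 0.0, 'joint_positions': array([ 1.12320157e+00,  1.16493576e-01,  1.44227038e+00,  3.64194812e-05,
        1.58399135e+00, -3.77681619e-02]), 'qvel': array([-2.13071539e-03, -5.44872778e-04,  4.93978073e-04, -3.66487403e-05,
       -3.60623240e-04, -3.86831364e-04]), 'tau': array([-2.72265579e-04, -7.21253943e+01, -6.22611737e+01,  7.80495373e-02,
        2.37445574e-02, -9.32925400e-05]), 'eef_pos': array([0.26894391, 0.61912107, 0.40399676]), 'ee_rot': array([-6.39193564e-01, -3.07555774e+00,  1.75885219e-03]), 'force': array([-0.85918379, -0.45248952,  0.43121631]), 'moment': array([-0.04444866, -0.0030748 , -0.01235225]), 'opening': 0.0929480092462973} 0.1673
scene {'fx': 526.3912528735136, 'fy': 526.3912528735136, 'cx': 276.1536280124907, 'cy': 200.99591599179934, 'origin': array([-0.05016854, -0.85683466,  1.07640507]), 'rotation': array([ 0.75782807, -0.26211739, -0.58875379])}
scene roller_center [{'position': [0.497, -0.2292, 0.0374], 'p': 0.97}]
scene clip_seat []
scene rack_board [{'position': [0.5663, 0.2014, 0.0797], 'p': 0.72}, {'position': [0.5469, 0.2606, 0
[... 994 characters left out ...]
position': [0.5719, 0.2146, 0.0865], 'p': 0.6}]
top bisque_cup [{'position': [0.6759, -0.1986, 0.028], 'p': 0.64}]
top black_cup [{'position': [0.3995, 0.3273, 0.0609], 'p': 0.66}]
top tape [{'position': [0.4615, -0.4198, 0.0239], 'p': 0.71}]
{'fx': 370.97753633750455, 'fy': 370.97753633750455, 'cx': 280.6292174653698, 'cy': 214.29719618538684, 'hand_eye': array([[ 1.05048788e-03,  9.55978898e-01,  2.93433541e-01,
         8.23786020e-02],
       [ 9.99999321e-01, -1.15205841e-03,  1.73314757e-04,
         4.25974398e-04],
       [ 5.03737828e-04,  2.93433160e-01, -9.55979460e-01,
         1.95578305e-02],
       [ 0.00000000e+00,  0.00000000e+00,  0.00000000e+00,
         1.00000000e+00]])}
```

View pics/a_scene.png

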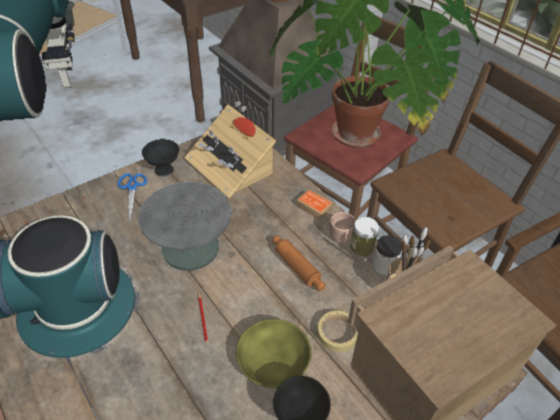

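View pics/a_top.png

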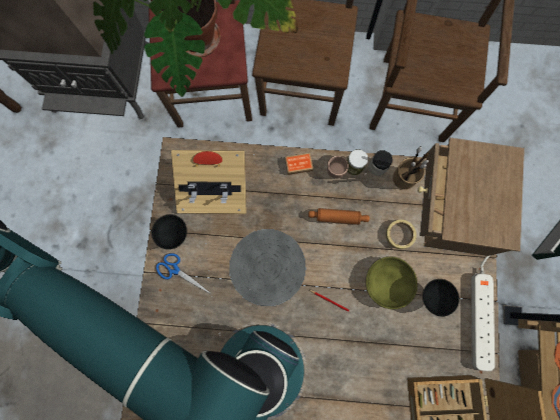

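The scene picture shows the roller from about (275,240) to (322,288), the rack around (230,150), the black footed cup at (160,153) and the tape at (338,330). In the top picture the roller runs (309,214) to (369,218) and the clips are near (194,191) and (223,188). I'll zoom in to measure.

```bash
python3 - <<'E'
import cv2
for n,f,(x,y,w,h) in [("s1","scene",(180,95,100,100)),("s2","scene",(260,225,80,80)),("t1","top",(160,140,100,80)),("t2","top",(295,190,90,50))]:
    im=cv2.imread(f"pics/a_{f}.png")[y:y+h,x:x+w]; s=min(800//w,600//h); print(n,s)
    cv2.imwrite(f"pics/{n}.png",cv2.resize(im,None,fx=s,fy=s,interpolation=cv2.INTER_CUBIC))
E
```

```text
s1 6
s2 7
t1 7
t2 8
```

View pics/s1.png

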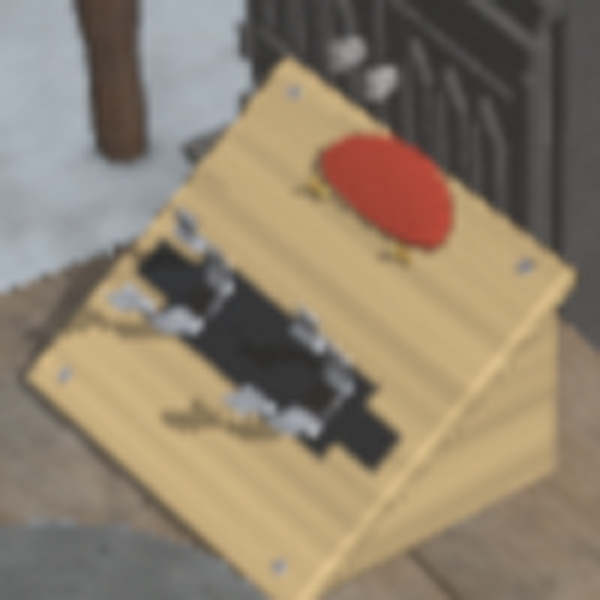

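View pics/t1.png

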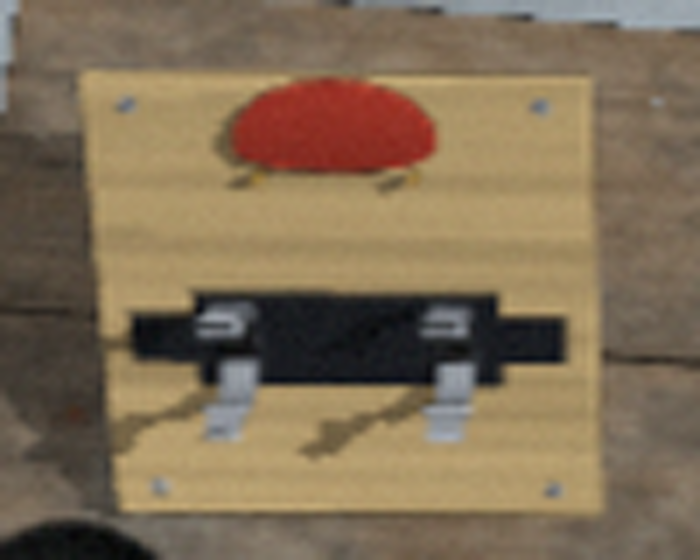

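View pics/s2.png

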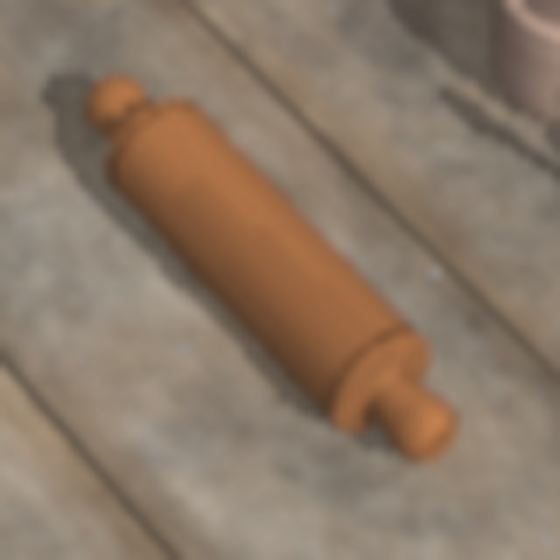

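View pics/t2.png

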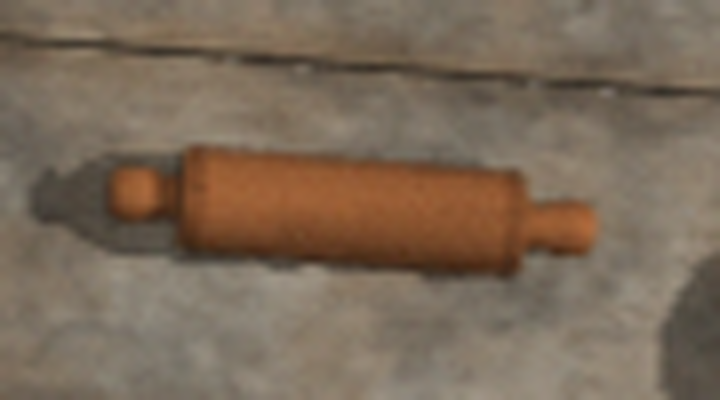

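```bash
cat > h.py <<'E'
import numpy as np
from scipy.spatial.transform import Rotation as R
from scipy.optimize import least_squares
from rig import imaging, telemetry, models, manip
def cam(n):
    k=imaging.get_calibration(n)
    if n=="wrist":
        o=telemetry.get_obs(); T=np.eye(4);T[:3,:3]=R.from_rotvec(o['ee_rot']).as_matrix();T[:3,3]=o['eef_pos']
        T=T@k['hand_eye']; return k,T[:3,3],T[:3,:3]
    return k,np.array(k['origin']),R.from_rotvec(k['rotation']).as_matrix()
def proj(c,P):
    k,o,M=c; q=(np.atleast_2d(P)-o)@M
    return np.c_[k['cx']+k['fx']*q[:,0]/-q[:,2], k['cy']-k['fy']*q[:,1]/-q[:,2]]
def back(c,uv,z):
    k,o,M=c; uv=np.atleast_2d(uv)
    d=np.c_[(uv[:,0]-k['cx'])/k['fx'],-(uv[:,1]-k['cy'])/k['fy'],-np.ones(len(uv))]@M.T
    return o+d*((z-o[2])/d[:,2])[:,None]
def rackR(yaw,tilt=np.deg2rad(35)):
    return R.from_euler('zy',[yaw,-tilt]).as_matrix()
E
cat > fit.py <<'E'
from h import *
def c2f(p,s,o): return (np.array(p)+.5)/s-.5+np.array(o)
z=-.026
S=[((125,115),(290,57)),((125,-115),(577,275)),((-90,115),(27,377)),((12,-100),(400,437)),((-12,-100),(372,470)),((12,100),(165,240)),((-12,100),(138,262)),((22,-70),(380,388)),((-22,-70),(322,457))]
T=[((125,115),(82,72)),((125,-115),(590,77)),((-90,115),(118,512)),((-90,-115),(605,512)),((12,100),(131,314)),((-12,100),(135,360)),((12,-100),(566,318)),((-12,-100),(566,362)),((22,70),(194,293)),((22,-70),(498,293)),((-22,-70),(502,384)),((-22,70),(203,384))]
cs,ct=cam("scene"),cam("top")
def pts(L): return np.array([[a[0]/1e3,a[1]/1e3,z] for a,_ in L])
us=np.array([c2f(b,6,(180,95)) for _,b in S]); ut=np.array([c2f(b,7,(160,140)) for _,b in T])
def res(p,w=(1,1),cal=1):
    M=rackR(p[3],p[4] if len(p)>4 else np.deg2rad(35)); 
    a=(proj(cs,pts(S)@M.T+p[:3])-us)*w[0]; b=(proj(ct,pts(T)@M.T+p[:3])-ut)*w[1]
    return np.r_[a.ravel(),b.ravel()]
for nm,w,x0 in [("both",(1,1),[.57,.22,.1,0]),("both tilt",(1,1),[.57,.22,.1,0,.6]),("scene",(1,0),[.57,.22,.1,0]),("top",(0,1),[.57,.22,.1,0])]:
    r=least_squares(res,x0,kwargs=dict(w=w),loss='soft_l1'); print(nm,r.x.round(4),np.abs(r.fun).mean(),np.abs(r.fun).max())
    if nm=="both":print(res(r.x).reshape(-1,2).round(1).tolist())
a=back(ct,[c2f(p,8,(295,190)) for p in [(183,200),(522,223),(107,193),(600,228)]],.022); print(a.round(4))
b=back(cs,[c2f(p,7,(260,225)) for p in [(148,140),(383,383),(95,95),(440,440)]],.022); print(b.round(4))
for q in(a,b): print(q[:2].mean(0),q[2:].mean(0),np.linalg.norm(q[0]-q[1]),np.arctan2(*(q[0]-q[1])[[0,1]]))
E
python3 fit.py
```

```text
both [0.5378 0.2139 0.0861 0.0618] 0.5296437839515823 2.6019416083348688
[[-0.0, 0.5], [-1.7, -1.8], [0.3, 0.6], [-0.2, -0.8], [-0.8, 0.1], [0.6, 0.3], [0.2, 2.6], [-0.9, -0.4], [-0.7, -0.2], [-0.3, -0.1], [-0.2, 0.3], [0.7, -0.5], [-0.2, 1.0], [0.6, -0.9], [0.7, -0.5], [-0.3, -0.3], [0.0, 0.4], [0.5, -0.6], [0.1, 0.2], [0.1, -0.1], [0.3, -0.9]]
both tilt [0.5386 0.214  0.0865 0.0651 0.5751] 0.4849928986729478 2.6115436786058126
scene [0.5276 0.1941 0.1044 0.0528] 0.23380380524055713 2.1422404164895568
top [0.5347 0.2125 0.0957 0.0684] 0.16160404109305931 1.1866309523973086
[[ 0.5    -0.1429  0.022 ]
 [ 0.5014 -0.2826  0.022 ]
 [ 0.5004 -0.1115  0.022 ]
 [ 0.5019 -0.3147  0.022 ]]
[[ 0.5024 -0.1448  0.022 ]
 [ 0.5035 -0.2836  0.022 ]
 [ 0.4992 -0.1152  0.022 ]
 [ 0.5043 -0.3143  0.022 ]]
[ 0.50070692 -0.21275703  0.022     ] [ 0.50115789 -0.2130749   0.022     ] 0.13968076603737142 -0.0102373169436411
[ 0.50297713 -0.21422905  0.022     ] [ 0.50178673 -0.21475982  0.022     ] 0.13878151119004428 -0.00821574319764558
```

```bash
python3 - <<'E'
from h import *
cs,ct=cam("scene"),cam("top")
for z in (.08,.1,.12,.14,.16): print(z,back(ct,[(267,267),(230,267),(305,267),(267,230),(267,304)],z)[:,:2].round(3).tolist(),back(cs,[(185,215),(141,215),(231,215)],z)[:,:2].round(3).tolist())
o=telemetry.get_obs();M=R.from_rotvec(o['ee_rot']).as_matrix();p=o['eef_pos']
# view target
seat=np.array([.536,.213,.09]);yaw=.065
Rr=rackR(yaw); n=Rr[:,2]
Rt=np.c_[Rr[:,1],Rr[:,0],-n]; 
for d in(.40,.45):
    tp=seat+n*d; print(tp,M.T@(tp-p),R.from_matrix(M.T@Rt).as_rotvec(degrees=True))
E
```

```text
0.08 [[0.312, 0.005], [0.303, 0.119], [0.321, -0.112], [0.427, 0.015], [0.201, -0.005]] [[0.328, 0.041], [0.235, 0.107], [0.426, -0.027]]
0.1 [[0.31, 0.004], [0.301, 0.117], [0.319, -0.111], [0.424, 0.014], [0.201, -0.005]] [[0.32, 0.023], [0.229, 0.088], [0.416, -0.044]]
0.12 [[0.309, 0.003], [0.3, 0.114], [0.318, -0.11], [0.42, 0.013], [0.201, -0.006]] [[0.313, 0.005], [0.223, 0.068], [0.407, -0.061]]
0.14 [[0.307, 0.002], [0.299, 0.111], [0.316, -0.11], [0.417, 0.012], [0.201, -0.007]] [[0.305, -0.013], [0.217, 0.049], [0.397, -0.077]]
0.16 [[0.306, 0.001], [0.297, 0.109], [0.315, -0.109], [0.414, 0.011], [0.201, -0.008]] [[0.298, -0.031], [0.212, 0.03], [0.388, -0.094]]
[0.30656943 0.213      0.41766082] [-0.19631768 -0.35750241 -0.01290874] [-30.0711868  -21.15374978  60.75153758]
[0.2778906  0.213      0.45861842] [-0.17001318 -0.36892739 -0.05386656] [-30.0711868  -21.15374978  60.75153758]
```

```bash
sed -i "s/'zy'/'ZY'/" h.py; python3 fit.py | grep -v '^ *\[\['; python3 - <<'E'
from h import *
o=telemetry.get_obs();M=R.from_rotvec(o['ee_rot']).as_matrix();p=o['eef_pos']
for seat,yaw in [(np.array([.537,.213,.09]),.065)]:
  Rr=rackR(yaw); n=Rr[:,2]; print(Rr)
  Rt=np.c_[Rr[:,1],Rr[:,0],-n]; tp=seat+n*.42; print(tp,M.T@(tp-p),R.from_matrix(M.T@Rt).as_rotvec(degrees=True))
E
```

```text
both [0.5381 0.213  0.0856 0.0691] 0.36235313444031836 1.9991960215580775
both tilt [0.5385 0.213  0.0861 0.0708 0.5919] 0.3464229165990328 1.9466040708171874
scene [0.5397 0.2139 0.0847 0.065 ] 0.16827222585123214 1.8448158591113497
top [0.537  0.2129 0.0872 0.0721] 0.13162189009205436 0.701370581544154
 [ 0.5014 -0.2826  0.022 ]
 [ 0.5004 -0.1115  0.022 ]
 [ 0.5019 -0.3147  0.022 ]]
 [ 0.5035 -0.2836  0.022 ]
 [ 0.4992 -0.1152  0.022 ]
 [ 0.5043 -0.3143  0.022 ]]
[ 0.50070692 -0.21275703  0.022     ] [ 0.50115789 -0.2130749   0.022     ] 0.13968076603737142 -0.0102373169436411
[ 0.50297713 -0.21422905  0.022     ] [ 0.50178673 -0.21475982  0.022     ] 0.13878151119004428 -0.00821574319764558
[[ 8.17422195e-01 -6.49542388e-02 -5.72365183e-01]
 [ 5.32073975e-02  9.97888244e-01 -3.72562208e-02]
 [ 5.73576436e-01  3.46944695e-18  8.19152044e-01]]
[0.29660662 0.19735239 0.43404386] [-0.19341386 -0.37582342 -0.0292922 ] [-31.38165454 -19.15575655  60.75155649]
```

```bash
python3 - <<'E'
from h import *
o=telemetry.get_obs();M=R.from_rotvec(o['ee_rot']).as_matrix();p=o['eef_pos']
seat=np.array([.538,.213,.086]);yaw=.07
Rr=rackR(yaw); n=Rr[:,2]
Rt=np.c_[Rr[:,1],Rr[:,0],-n]; tp=seat+n*.36; print(tp,M.T@(tp-p),R.from_matrix(M.T@Rt).as_rotvec(degrees=True))
E
```

```text
[0.33201817 0.19855768 0.38089474] [-0.22541348 -0.36061083  0.02385722] [-31.41522427 -19.06860725  60.47516504]
```

Call:
play_rows(plan="-0.225 -0.361 0.024 -31.4 -19.1 60.5;-0.225 -0.361 0.024 -31.4 -19.1 60.5;-0.225 -0.361 0.024 -31.4 -19.1 60.5;-0.225 -0.361 0.024 -31.4 -19.1 60.5;-0.225 -0.361 0.024 -31.4 -19.1 60.5;-0.225 -0.361 0.024 -31.4 -19.1 60.5;-0.225 -0.361 0.024 -31.4 -19.1 60.5;-0.225 -0.361 0.024 -31.4 -19.1 60.5;-0.225 -0.361 0.024 -31.4 -19.1 60.5;-0.225 -0.361 0.024 -31.4 -19.1 60.5;-0.225 -0.361 0.024 -31.4 -19.1 60.5;-0.225 -0.361 0.024 -31.4 -19.1 60.5;-0.225 -0.361 0.024 -31.4 -19.1 60.5;-0.225 -0.361 0.024 -31.4 -19.1 60.5;-0.225 -0.361 0.024 -31.4 -19.1 60.5;-0.225 -0.361 0.024 -31.4 -19.1 60.5")

```text
time_s: 2.23
eef_pos: [0.3315, 0.1992, 0.3806]
ee_rot: [1.812, 1.946, 0.612]
force: [0.2, -0.2, 0.7]
opening: 0.093
```

```bash
python3 - <<'E'
from h import *
import cv2
o=telemetry.get_obs(); print(o)
im=imaging.grab_frame("wrist"); cv2.imwrite("pics/w1.png",im[:,:,::-1]); np.save("w1c.npy",np.r_[o['eef_pos'],o['ee_rot']])
c=cam("wrist"); Rr=rackR(.07)
P=np.array([[.125,.115,-.026],[.125,-.115,-.026],[-.09,.115,-.026],[-.09,-.115,-.026],[0,.1,-.026],[0,-.1,-.026]])@Rr.T+[.538,.213,.086]
print(proj(c,P))
E
```

```text
{'time_s': 2.2333, 'joint_positions': array([ 0.55569308, -0.70445445,  2.16391607, -0.29796307,  1.14565358,
        0.53295651]), 'qvel': array([-3.79180684e-03, -2.01761746e-03,  2.44441568e-03,  4.46129243e-05,
       -3.44521919e-03, -2.53862542e-03]), 'tau': array([-3.50912875e-01, -1.05740708e+01, -6.52122116e+01, -1.19460773e+00,
       -2.35128030e+00,  5.59023034e-02]), 'eef_pos': array([0.3314609 , 0.19924378, 0.38061081]), 'ee_rot': array([1.81209772, 1.94628034, 0.61200341]), 'force': array([ 0.1773808 , -0.2436265 ,  0.68620272]), 'moment': array([-0.08437571,  0.35410299,  0.04080031]), 'opening': 0.09295890800445673}
[[417.89741663  64.54384898]
 [394.71938524 289.08428831]
 [183.87070221  64.02950152]
 [199.41587971 288.52838617]
 [281.74650818  81.56595953]
 [281.17994351 276.4079072 ]]
```

View pics/w1.png

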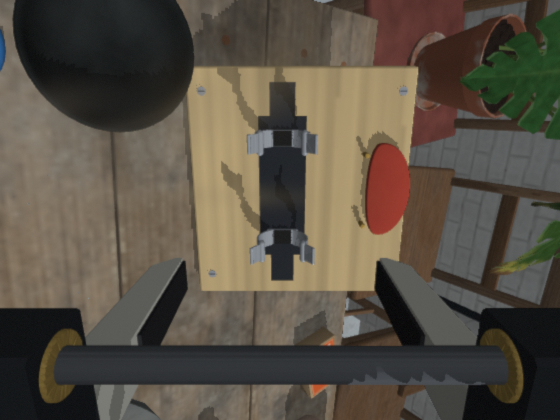

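The wrist picture shows the board face from about (187,67) to (417,66) and (202,291), and the shadow's ends near (282,82) and (283,280). The model predicts these within about 3 px. I'll refine with a zoom.

```bash
python3 - <<'E'
import cv2
im=cv2.imread("pics/w1.png")
cv2.imwrite("pics/w1z.png",cv2.resize(im[55:300,180:425],None,fx=2.4,fy=2.4,interpolation=cv2.INTER_CUBIC))
cv2.imwrite("pics/w1y.png",cv2.resize(im[70:290,240:325],None,fx=2.7,fy=2.7,interpolation=cv2.INTER_CUBIC))
E
```

```text
(no output)
```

View pics/w1z.png

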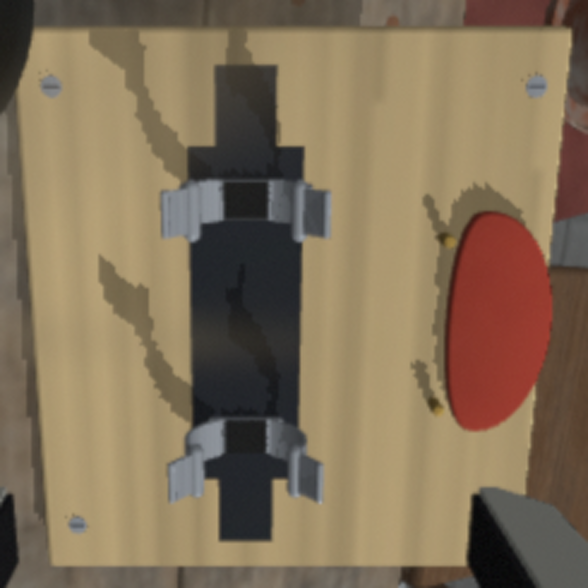

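View pics/w1y.png

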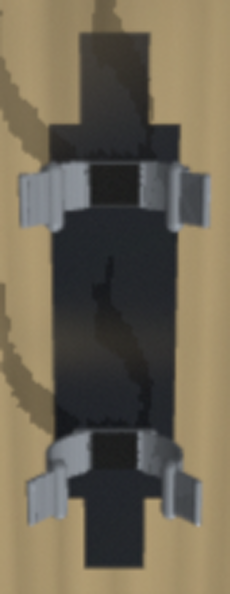

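```bash
cat > fitw.py <<'E'
from h import *
import re
src=open('fit.py').read().split("for nm")[0]; exec(src.replace("from h import *",""))
W=[((125,115),(571,28)),((-90,-115),(52,567)),((12,100),(277,65)),((-12,100),(215,65)),((22,70),(304,147)),((-22,70),(188,147)),((-12,-100),(219,541)),((12,-100),(272,541))]
uw=np.array([c2f(b,2.4,(180,55)) for _,b in W]); q=np.load("w1c.npy")
k=imaging.get_calibration("wrist"); Tm=np.eye(4);Tm[:3,:3]=R.from_rotvec(q[3:]).as_matrix();Tm[:3,3]=q[:3];Tm=Tm@k['hand_eye']; cw=(k,Tm[:3,3],Tm[:3,:3])
def rw(p):
    M=rackR(p[3],p[4] if len(p)>4 else np.deg2rad(35)); return (proj(cw,pts(W)@M.T+p[:3])-uw).ravel()
for x0 in ([.538,.213,.086,.07],[.538,.213,.086,.07,.61]):
    r=least_squares(rw,x0,loss='soft_l1'); print(r.x.round(4),r.fun.reshape(-1,2).round(1).tolist())
    f=lambda p:np.r_[res(p),rw(p)]
    r=least_squares(f,x0,loss='soft_l1'); print("all",r.x.round(4),np.abs(r.fun).mean())
E
python3 fitw.py
```

```text
[0.5363 0.2119 0.0897 0.0729] [[2.2, -1.3], [-1.8, 0.4], [0.1, 0.8], [-0.2, 0.8], [-0.9, 0.3], [0.8, 0.3], [-0.1, -1.2], [0.0, -1.2]]
all [0.5372 0.2118 0.0882 0.0718] 0.5356950682941888
[0.5371 0.212  0.0896 0.0725 0.5874] [[0.9, -1.0], [-2.1, 1.0], [0.2, 0.7], [-0.0, 0.7], [-0.9, 0.2], [0.9, 0.2], [-0.1, -1.4], [0.0, -1.6]]
all [0.5379 0.212  0.0885 0.0717 0.5876] 0.4960301843666641
```

```bash
cat > go.py <<'E'
from h import *
def to(tp,Rt):
    o=telemetry.get_obs();M=R.from_rotvec(o['ee_rot']).as_matrix();p=o['eef_pos']
    print(np.r_[M.T@(np.array(tp)-p),R.from_matrix(M.T@Rt).as_rotvec(degrees=True)].round(4).tolist(),o['time_s'])
def Rroll(a): # roller yaw
    y=np.array([-np.sin(a),np.cos(a),0]);z=np.array([0,0,-1.]);return np.c_[y,np.cross(z,y),z]
E
python3 -c "
from go import *
to([.5017,-.2135,.34],Rroll(.009))"
```

```text
[-0.4237, 0.0917, 0.114, 34.9451, -1.0393, 3.4578] 2.2833
```

Call:
play_rows(plan="-0.424 0.092 0.114 34.9 -1.0 3.5;-0.424 0.092 0.114 34.9 -1.0 3.5;-0.424 0.092 0.114 34.9 -1.0 3.5;-0.424 0.092 0.114 34.9 -1.0 3.5;-0.424 0.092 0.114 34.9 -1.0 3.5;-0.424 0.092 0.114 34.9 -1.0 3.5;-0.424 0.092 0.114 34.9 -1.0 3.5;-0.424 0.092 0.114 34.9 -1.0 3.5;-0.424 0.092 0.114 34.9 -1.0 3.5;-0.424 0.092 0.114 34.9 -1.0 3.5;-0.424 0.092 0.114 34.9 -1.0 3.5;-0.424 0.092 0.114 34.9 -1.0 3.5;-0.424 0.092 0.114 34.9 -1.0 3.5;-0.424 0.092 0.114 34.9 -1.0 3.5;-0.424 0.092 0.114 34.9 -1.0 3.5;-0.424 0.092 0.114 34.9 -1.0 3.5")

```text
time_s: 3.62
eef_pos: [0.5013, -0.2137, 0.3406]
ee_rot: [2.212, 2.23, 0.004]
force: [-0.5, 1.3, 0.6]
opening: 0.093
```

```bash
python3 - <<'E'
from h import *
import cv2
o=telemetry.get_obs(); print(o['eef_pos'],o['ee_rot'])
c=cam("wrist")
im=imaging.grab_frame("wrist"); cv2.imwrite("pics/w2.png",im[:,:,::-1]); 
print(proj(c,[[.5017,-.2135,.022],[.5011,-.1435,.022],[.5024,-.2835,.022],[.501,-.1135,.022],[.5026,-.3135,.022]]))
E
```

```text
[ 0.50127071 -0.21366385  0.34058109] [2.21187416 2.23038046 0.00350279]
[[280.57486164 203.84753321]
 [280.64361914 117.39558354]
 [280.62680598 279.5714459 ]
 [280.88370276  76.47969864]
 [280.53788245 309.22137208]]
```

View pics/w2.png

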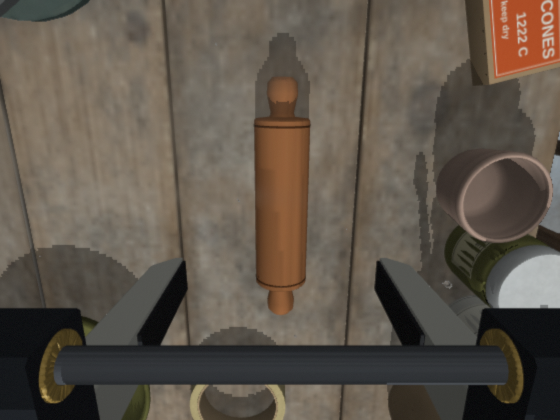

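The wrist view has the roller upright from (282,77) to (281,313), barrel rows 118–288, within about 1.5 px of the prediction. The fingers clear the cup and tape. I'll go down and grip.

Call:
play_rows(plan="0 0.001 0.04 0 0 0;0 0.001 0.08 0 0 0;0 0.001 0.11 0 0 0;0 0.001 0.13 0 0 0;0 0.001 0.142 0 0 0;0 0.001 0.149 0 0 0;0 0.001 0.149 0 0 0;0 0.001 0.149 0 0 0;0 0.001 0.149 0 0 0")

```text
time_s: 4.42
eef_pos: [0.503, -0.2148, 0.193]
ee_rot: [2.212, 2.228, 0.004]
force: [0.3, -0.5, 0.8]
opening: 0.093
```

Call:
play_rows(plan="0 0 0 0 0 0;0 0 0 0 0 0;0 0 0 0 0 0;0 0 0 0 0 0;0 0 0 0 0 0;0 0 0 0 0 0;0 0 0 0 0 0;0 0 0 0 0 0;0 0 0 0 0 0;0 0 0 0 0 0", claw=0.03, grip_force=45)

```text
time_s: 5.25
eef_pos: [0.5025, -0.2147, 0.1913]
ee_rot: [-2.214, -2.229, -0.003]
force: [0.7, -0.6, 0.4]
opening: 0.0435
```

Call:
play_rows(plan="0 0 -0.02 0 0 0;0 0 -0.05 0 0 0;0 0 -0.09 0 0 0;0 0 -0.13 0 0 0;0 0 -0.17 0 0 0;0 0 -0.2 0 0 0;0 0 -0.2 0 0 0;0 0 -0.2 0 0 0")

```text
time_s: 5.92
eef_pos: [0.5022, -0.2149, 0.3928]
ee_rot: [2.212, 2.227, 0.005]
force: [0.0, 0.0, -2.9]
opening: 0.0431
```

```bash
python3 - <<'E'
from go import *
import cv2
im=imaging.grab_frame("wrist"); cv2.imwrite("pics/w3.png",im[:,:,::-1]); 
print(telemetry.get_obs()['force'],telemetry.get_obs()['opening'])
seat=np.array([.537,.212,.088]);Rr=rackR(.072);n=Rr[:,2];Rt=np.c_[Rr[:,1],Rr[:,0],-n]
to(seat+n*.34-Rr[:,1]*.001,Rt)
E
```

```text
[-1.16378414 -0.76166799 -1.98315265] 0.04307899915827421
[0.4129, -0.1568, 0.0247, -34.901, 1.0684, -3.6369] 5.9667
```

View pics/w3.png

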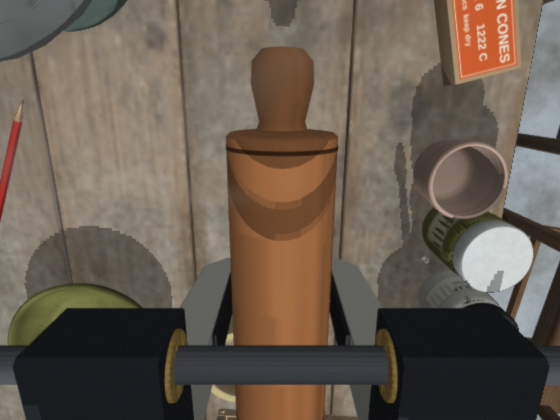

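The roller is held centred. Its axis column is about 282 px, the handle tip at row 48 and the barrel rim around rows 131–150. I'll check the roller's offset in the tool.

```bash
python3 - <<'E'
from h import *
k=imaging.get_calibration("wrist");T=k['hand_eye'];c=(k,T[:3,3],T[:3,:3])
for zc in (.1653,.1673,.1693,.1713):
  print(zc,proj(c,[[.1,0,zc-.012],[.1,0,zc],[.07,0,zc-.022],[.07,.022,zc],[.07,-.022,zc],[.0701,.0156,zc-.0156]]).round(0).tolist())
import cv2
im=cv2.imread("pics/w3.png")[30:300,180:400];cv2.imwrite("pics/w3z.png",cv2.resize(im,None,fx=2.2,fy=2.2))
E
```

```text
0.1653 [[281.0, 45.0], [281.0, 50.0], [281.0, 140.0], [338.0, 135.0], [224.0, 134.0], [326.0, 138.0]]
0.1673 [[281.0, 46.0], [281.0, 51.0], [281.0, 140.0], [337.0, 134.0], [224.0, 134.0], [325.0, 138.0]]
0.1693 [[281.0, 47.0], [281.0, 51.0], [281.0, 139.0], [336.0, 134.0], [225.0, 134.0], [325.0, 137.0]]
0.1713 [[281.0, 48.0], [281.0, 52.0], [281.0, 139.0], [336.0, 133.0], [226.0, 133.0], [324.0, 137.0]]
```

View pics/w3z.png

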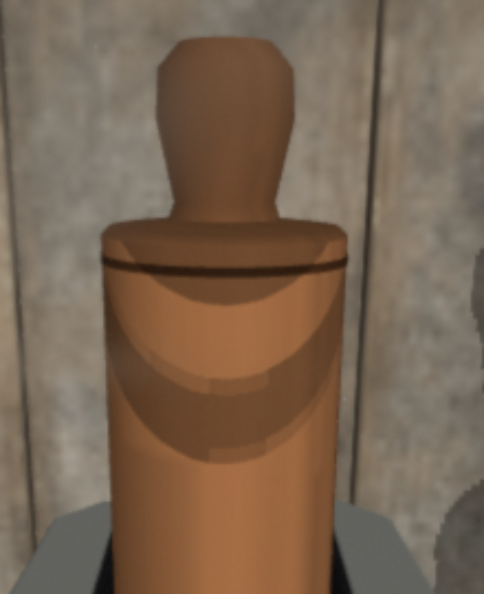

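Call:
play_rows(plan="0.413 -0.157 0.025 -34.9 1.1 -3.6;0.413 -0.157 0.025 -34.9 1.1 -3.6;0.413 -0.157 0.025 -34.9 1.1 -3.6;0.413 -0.157 0.025 -34.9 1.1 -3.6;0.413 -0.157 0.025 -34.9 1.1 -3.6;0.413 -0.157 0.025 -34.9 1.1 -3.6;0.413 -0.157 0.025 -34.9 1.1 -3.6;0.413 -0.157 0.025 -34.9 1.1 -3.6;0.413 -0.157 0.025 -34.9 1.1 -3.6;0.413 -0.157 0.025 -34.9 1.1 -3.6;0.413 -0.157 0.025 -34.9 1.1 -3.6;0.413 -0.157 0.025 -34.9 1.1 -3.6;0.413 -0.157 0.025 -34.9 1.1 -3.6;0.413 -0.157 0.025 -34.9 1.1 -3.6;0.413 -0.157 0.025 -34.9 1.1 -3.6;0.413 -0.157 0.025 -34.9 1.1 -3.6")

```text
time_s: 7.3
eef_pos: [0.343, 0.196, 0.3662]
ee_rot: [1.814, 1.944, 0.613]
force: [-0.6, -0.4, -1.2]
opening: 0.0434
```

```bash
cat > chk.py <<'E'
from go import *
import cv2,sys
seat=np.array([.537,.212,.088]);Rr=rackR(.072);n=Rr[:,2];Rt=np.c_[Rr[:,1],Rr[:,0],-n]
h=float(sys.argv[1])
o=telemetry.get_obs();M=R.from_rotvec(o['ee_rot']).as_matrix()
print("roller in seat frame",Rr.T@(o['eef_pos']+M@[.001,0,.1693]-seat),"axis err deg",np.rad2deg(Rr.T@M[:,0]).round(2),"F seat",Rr.T@o['force'],o['opening'],o['time_s'])
to(seat+n*(.1693+h)-Rr[:,1]*.001,Rt)
if len(sys.argv)>2:
    for c in("wrist","scene","top"):
        im=imaging.grab_frame(c)[:,:,::-1]
        if c=="scene": im=cv2.resize(im[70:220,150:300],None,fx=3.5,fy=3.5,interpolation=cv2.INTER_CUBIC)
        if c=="top": im=cv2.resize(im[130:230,150:270],None,fx=4,fy=4,interpolation=cv2.INTER_CUBIC)
        cv2.imwrite(f"pics/{sys.argv[2]}_{c}.png",im)
E
python3 chk.py .045 p1
```

```text
roller in seat frame [-2.33132119e-05 -1.25560106e-03  1.70209722e-01] axis err deg [ 0.13 57.3  -0.07] F seat [-1.18378542 -0.33774191 -0.58786632] 0.04341269551440121 7.3
[0.0012, -0.0, 0.1252, -0.0347, 0.0717, -0.1348] 7.3
```

View pics/p1_wrist.png

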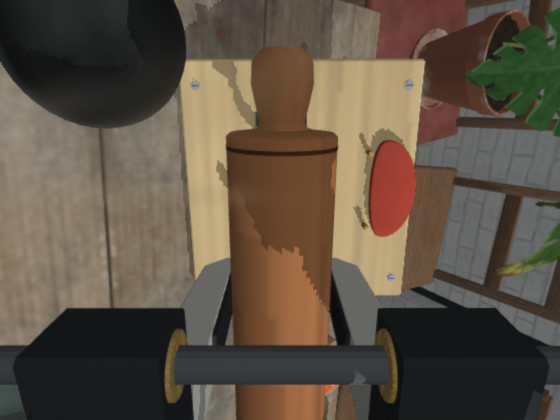

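Call:
play_rows(plan="0.001 0 0.035 0 0 -0.1;0.001 0 0.07 0 0 -0.1;0.001 0 0.1 0 0 -0.1;0.001 0 0.118 0 0 -0.1;0.001 0 0.125 0 0 -0.1;0.001 0 0.125 0 0 -0.1;0.001 0 0.125 0 0 -0.1")

```text
time_s: 8.03
eef_pos: [0.4139, 0.203, 0.265]
ee_rot: [1.811, 1.947, 0.614]
force: [-0.1, -0.8, -0.9]
opening: 0.0431
```

```bash
python3 chk.py .03 p2
```

```text
roller in seat frame [0.00049984 0.00082196 0.04644024] axis err deg [-2.00e-02  5.73e+01 -0.00e+00] F seat [-0.59431445 -0.75348405 -0.65006702] 0.04314427656788147 8.0333
[-0.0008, -0.0004, 0.0164, 0.0199, 0.004, 0.0196] 8.0333
```

View pics/p2_wrist.png

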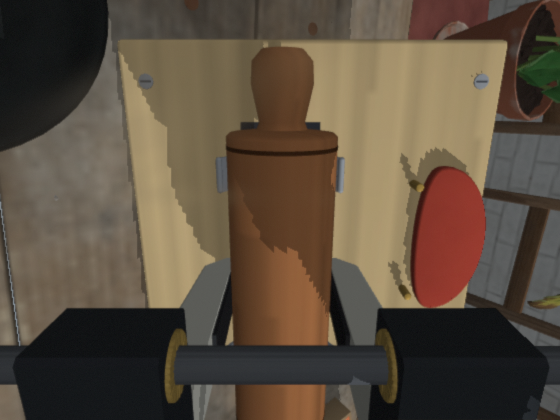

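View pics/p2_scene.png

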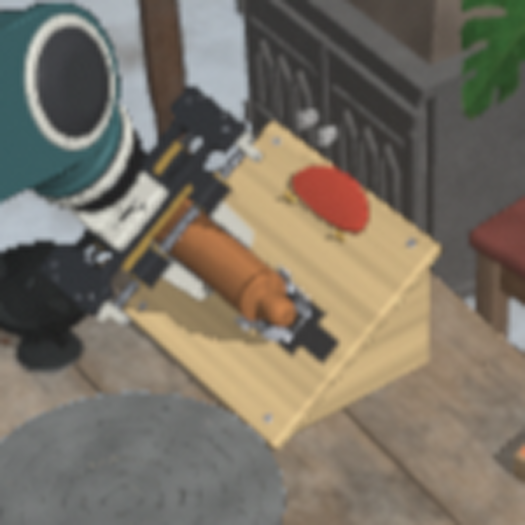

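The clip tips show evenly on both sides of the barrel, at columns 217 and 345 against a roller axis at about 282, and the scene view shows the roller square over the clips. I'll press it in.

Call:
play_rows(plan="-0.001 0 0.006 0 0 0;-0.001 0 0.012 0 0 0;-0.001 0 0.016 0 0 0;-0.001 0 0.019 0 0 0;-0.001 0 0.022 0 0 0;-0.001 0 0.025 0 0 0;-0.001 0 0.027 0 0 0;-0.001 0 0.027 0 0 0")

```text
time_s: 8.85
eef_pos: [0.4297, 0.2035, 0.2419]
ee_rot: [1.81, 1.948, 0.614]
force: [0.6, 1.0, -1.3]
opening: 0.0433
```

```bash
python3 chk.py 0
```

```text
roller in seat frame [0.00012325 0.00029121 0.01856059] axis err deg [-6.00e-02  5.73e+01  3.00e-02] F seat [-0.18656923  0.95395901 -1.46687891] 0.04332326072903511 8.85
[-0.0002, -0.0001, 0.0186, 0.011, -0.0294, 0.0616] 8.85
```

```bash
python3 chk.py 0 p3
```

```text
roller in seat frame [0.00012325 0.00029121 0.01856059] axis err deg [-6.00e-02  5.73e+01  3.00e-02] F seat [-0.18656923  0.95395901 -1.46687891] 0.04332326072903511 8.85
[-0.0002, -0.0001, 0.0186, 0.011, -0.0294, 0.0616] 8.85
```

View pics/p3_wrist.png

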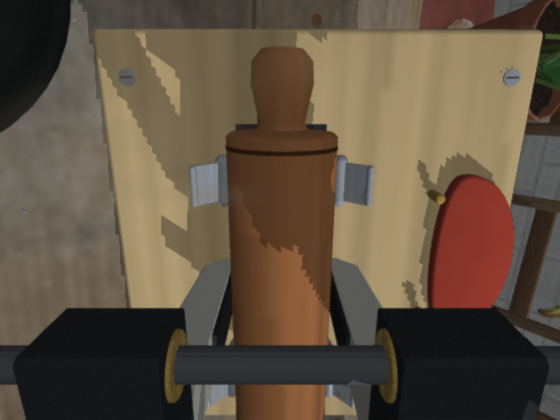

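View pics/p3_scene.png

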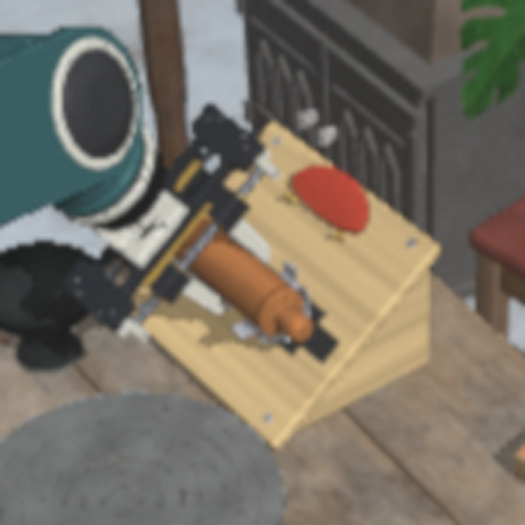

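Call:
play_rows(plan="0 0 0.002 0 0 0;0 0 0.004 0 0 0;0 0 0.006 0 0 0;0 0 0.008 0 0 0;0 0 0.01 0 0 0;0 0 0.01 0 0 0")

```text
time_s: 9.5
eef_pos: [0.4353, 0.2037, 0.2333]
ee_rot: [1.81, 1.948, 0.613]
force: [10.5, 1.2, -7.9]
opening: 0.0433
```

```bash
python3 chk.py 0
```

```text
roller in seat frame [-2.92193586e-04  4.54894286e-05  8.26376038e-03] axis err deg [-7.00e-02  5.73e+01  1.00e-02] F seat [  4.10491317   0.48541828 -12.49196774] 0.043283573017718714 9.5
[-0.0, 0.0003, 0.0083, -0.011, -0.0073, 0.0709] 9.5
```

Call:
play_rows(plan="0 0 0.002 0 0 0;0 0 0.004 0 0 0;0 0 0.004 0 0 0;0 0 0.004 0 0 0")

```text
time_s: 9.83
eef_pos: [0.4375, 0.2038, 0.23]
ee_rot: [1.81, 1.948, 0.613]
force: [12.1, 2.9, -10.2]
opening: 0.0431
```

```bash
python3 chk.py 0 p4
```

```text
roller in seat frame [-3.79631695e-04  2.12328434e-05  4.28266948e-03] axis err deg [-7.00e-02  5.73e+01  1.00e-02] F seat [  4.18744996   2.02283209 -15.40465839] 0.04311929844472078 9.8333
[-0.0, 0.0003, 0.0043, -0.0187, -0.0067, 0.0656] 9.8333
```

View pics/p4_wrist.png

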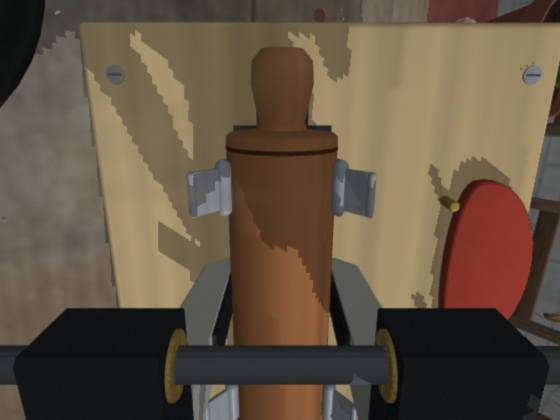

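View pics/p4_scene.png

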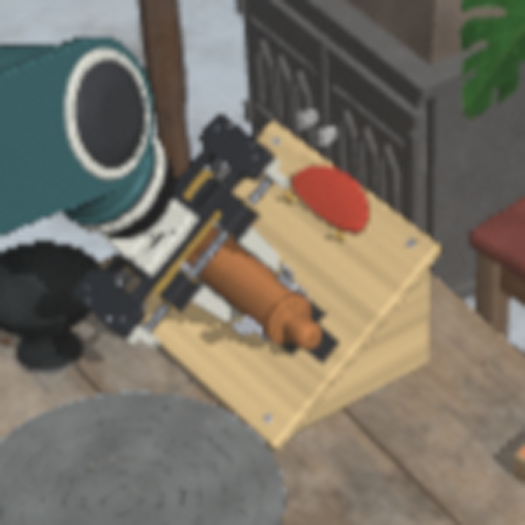

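The wrist picture shows the jaws symmetric, outer tips at columns 188 and 375. The measured force now pulls the roller inward, so the barrel is past the lips. I'll take it the rest of the way.

Call:
play_rows(plan="0 0 0.002 0 0 0;0 0 0.004 0 0 0;0 0 0.005 0 0 0;0 0 0.005 0 0 0;0 0 0.005 0 0 0")

```text
time_s: 10.4
eef_pos: [0.4399, 0.2041, 0.2277]
ee_rot: [1.812, 1.948, 0.612]
force: [-37.5, -8.0, 27.4]
opening: 0.0429
```

```bash
python3 chk.py 0
```

```text
roller in seat frame [6.82712617e-05 7.91479777e-05 1.00778556e-03] axis err deg [-2.00e-02  5.73e+01 -2.00e-02] F seat [-15.41345902  -5.31953718  44.2343938 ] 0.04287112418794351 10.4
[-0.0001, -0.0003, 0.001, -0.0688, 0.0186, 0.0216] 10.4
```

The force has reversed to +44 N, so the roller has hit its stop. I'll ease off 1 mm and open.

Call:
play_rows(plan="0 0 -0.001 0 0 0;0 0 -0.001 0 0 0;0 0 -0.001 0 0 0")

```text
time_s: 10.65
eef_pos: [0.4395, 0.2041, 0.2277]
ee_rot: [1.811, 1.948, 0.613]
force: [-13.8, -4.4, 10.3]
opening: 0.0433
```

```bash
python3 chk.py 0
```

```text
roller in seat frame [-4.77742581e-05  8.51993646e-05  1.26492118e-03] axis err deg [-5.00e-02  5.73e+01 -0.00e+00] F seat [-5.60240105 -3.40456892 16.46426981] 0.04330184450514774 10.65
[-0.0001, -0.0, 0.0013, -0.0264, 0.0005, 0.0467] 10.65
```

Call:
play_rows(plan="0 0 0 0 0 0;0 0 0 0 0 0;0 0 0 0 0 0;0 0 0 0 0 0;0 0 0 0 0 0;0 0 0 0 0 0;0 0 0 0 0 0", claw=0.09)

```text
time_s: 11.23
eef_pos: [0.4397, 0.2041, 0.2274]
ee_rot: [1.81, 1.948, 0.614]
force: [-0.1, 0.0, -0.1]
opening: 0.0852
```

```bash
python3 chk.py 0 p5
```

```text
roller in seat frame [-5.77134477e-06  1.39138894e-04  8.33980077e-04] axis err deg [-6.00e-02  5.73e+01  2.00e-02] F seat [-0.17601593  0.0257623   0.00091798] 0.085225015306363 11.2333
[-0.0001, 0.0, 0.0008, 0.004, -0.0176, 0.0552] 11.2333
```

View pics/p5_wrist.png

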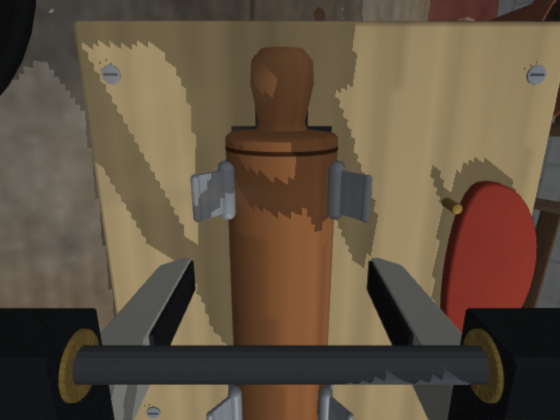

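With the fingers open at zero force, the jaws have closed around the barrel (outer tips now at columns 192 and 370). I'll retreat square to the board.

Call:
play_rows(plan="0 0 -0.01 0 0 0;0 0 -0.03 0 0 0;0 0 -0.06 0 0 0;0 0 -0.1 0 0 0;0 0 -0.13 0 0 0;0 0 -0.15 0 0 0;0 0 -0.15 0 0 0;0 0 -0.15 0 0 0;0 0 -0.15 0 0 0", claw=0.092)

```text
time_s: 12.13
eef_pos: [0.3539, 0.1978, 0.3494]
ee_rot: [1.81, 1.948, 0.613]
force: [0.1, 0.5, 0.1]
opening: 0.0922
```

```bash
python3 chk.py 0 p6; python3 - <<'E'
from h import *
c=cam("wrist");Rr=rackR(.072)
for z in(0,.01): print(z,proj(c,np.array([[0,.1,z],[0,-.1,z],[.022,.07,z],[-.022,.07,z],[0,.07,z+.022],[0,-.07,z+.022]])@Rr.T+[.537,.212,.088]).round(1).tolist())
for n in("bisque_cup","black_cup","tape"): print(n,models.search_frame(n,"scene")[:1],models.search_frame(n,"top")[:1])
E
```

```text
roller in seat frame [-6.30964782e-04  2.26441481e-05  1.50124747e-01] axis err deg [-7.00e-02  5.73e+01  1.00e-02] F seat [ 0.15761448  0.53903735 -0.04849627] 0.09222920592954444 12.1333
[-0.0, 0.0006, 0.1501, -0.038, -0.0077, 0.0693] 12.1333
0 [[282.4, 74.6], [281.6, 307.9], [310.4, 115.7], [254.0, 115.6], [282.3, 116.9], [281.7, 290.3]]
0.01 [[282.4, 73.7], [281.6, 313.9], [311.4, 116.3], [253.1, 116.1], [282.3, 117.5], [281.7, 296.4]]
bisque_cup [{'position': [0.6688, -0.1945, 0.038], 'p': 0.67}] []
black_cup [{'position': [0.3993, 0.3261, 0.0551], 'p': 0.95}] [{'position': [0.4151, 0.346, 0.0644], 'p': 0.62}]
tape [{'position': [0.4474, -0.4146, 0.0212], 'p': 0.86}] [{'position': [0.462, -0.4214, 0.0217], 'p': 0.9}]
```

View pics/p6_wrist.png

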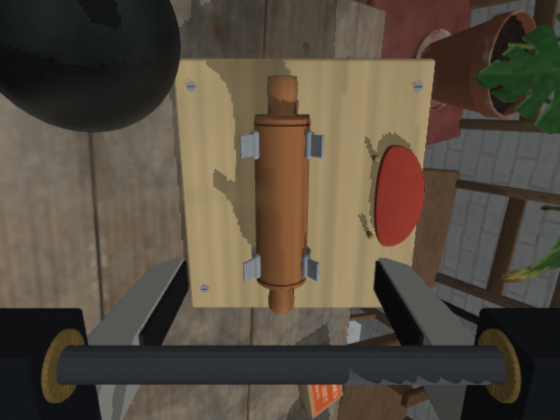

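View pics/p6_scene.png

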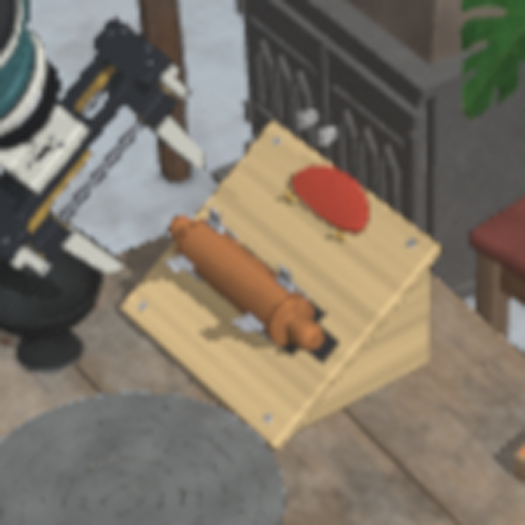

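```bash
python3 - <<'E'
from h import *
import cv2
Rr=rackR(.072)
for cn,(x,y,w,s) in {"scene":(150,70,150,5),"top":(150,130,120,5)}.items():
    c=cam(cn); im=imaging.grab_frame(cn)[:,:,::-1]; im=cv2.resize(im[y:y+(120 if cn=="scene" else 100),x:x+w],None,fx=s,fy=s,interpolation=cv2.INTER_CUBIC)
    for z,col in((0,(0,255,0)),(.008,(255,0,255))):
      for yy in(.1,-.1,.07,-.07):
        r=.012 if abs(yy)>.08 else .022
        a=np.linspace(0,2*np.pi,60); P=np.c_[r*np.cos(a),0*a+yy,r*np.sin(a)+z]@Rr.T+[.537,.212,.088]
        q=(proj(c,P)+.5-[x,y])*s; cv2.polylines(im,[q.astype(int)],True,col,1)
    cv2.imwrite(f"pics/ov_{cn}.png",im)
E
```

```text
(no output)
```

View pics/ov_scene.png

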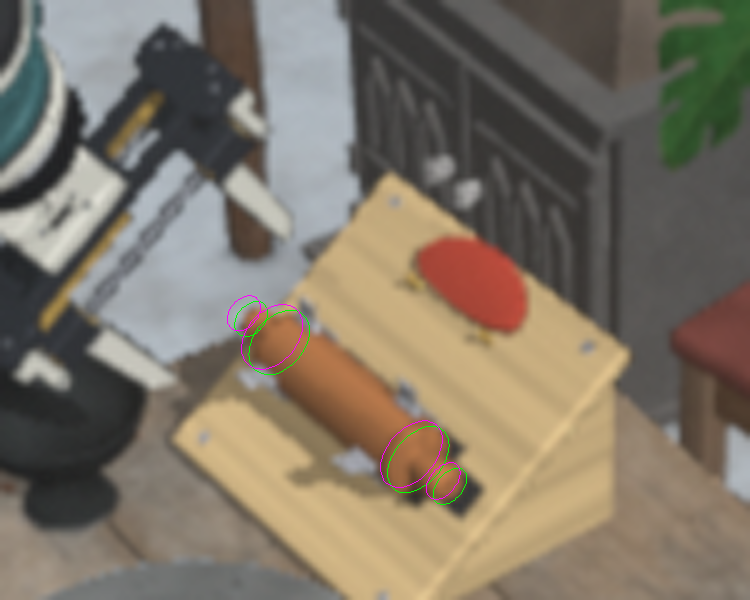

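View pics/ov_top.png

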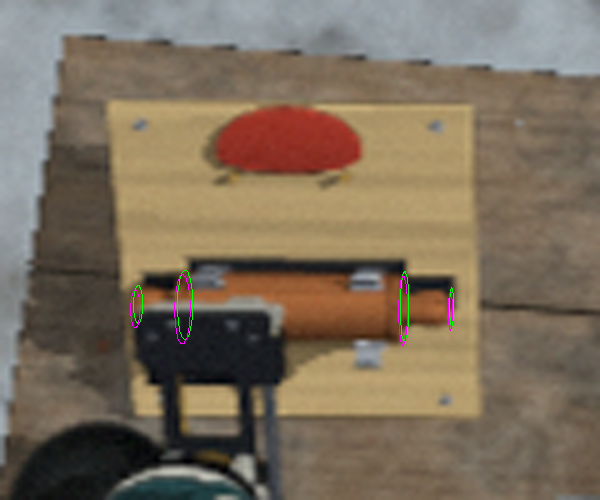

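The seated model outline (green) falls on the roller in both fixed views, within about 1 px. I'm handing in.

```bash
python3 -c "
from rig import job
print(job.finish_job())"
```

```text
the job is handed in; nothing more can be done
None
```

The clay roller is in both clips, over its painted shadow and centred between them, and I've handed the job in. I gripped it at its middle, pressed it square to the sloping board, let go, and backed off 150 mm. The clock was at about 12 s of the 42 s allowed.

**Seating:** The clips pulled the roller inward with up to 15 N, and then it hit a firm stop at 44 N. At the stop it was about 1 mm from my estimated seat depth and within 0.1 mm across and along the clips. That estimate is itself good to only about 2 mm. After release the force read zero and the jaws had closed around the barrel. In the scene and top pictures, the model outline of a fully seated roller lined up with it to about 1 px.

**Not measured:** I had no direct reading of the jaw angles. That they sprung open past 0.09 rad is inferred from the pull-in, the stop and the pictures.

**Bystanders:**

| Item | Scene camera, compared with the start | Top camera, compared with the start |
|---|---|---|
| Bisque cup | within about 2 mm | not found |
| Black cup | within about 9 mm | about 24 mm different |
| Tape | within about 5 mm | within about 2 mm |

The arm was covering part of the black cup in the top view, so I put that 24 mm difference down to the blocked view. No unexpected contact force showed up at any point.

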